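Open the glue clamp on the mended rattle

TASK

The glue on the wooden rattle has set, so open the bar clamp: press down the release pad on its sliding jaw (the jaw slides back only while the pad is down) and push the jaw back along the toothed bar, away from the rattle, until it stands right back at the stop at the end of the bar, then let go. Nothing is to be picked up: leave the rattle lying where it is, and leave the things standing round the clamp alone.

Things in the scene. Friction and masses are not known exactly. Their poses are not given: they have to be found in the camera images.
- clamp: Plywood board 340 x 140 x 15 mm, fixed on the tin top of a spruce crate (120 mm above the table), with a grey bar clamp screwed on. Origin: centre of the board's underside; z up, x along the toothed steel bar (20 wide, top 35 mm up), the way the jaw opens. Along x: fixed jaw (48 wide, 74 high, x -150 to -115), rattle, sliding jaw, bare bar, end stop (x 134 to 150, 47 high).
- jaw (a joint): Slide of the sliding jaw along the bar, m: 0 at the start (against the rattle), grows as it opens along the clamp's +x, 0.102 at the end stop. A pawl in the bar's teeth (6 mm pitch) locks it against opening, however hard it is pushed, until the release is down; then it slides with about 2.5 N of friction and stays where left. If the release is let go the pawl catches again.
- push_face (a point): On the sliding jaw: middle of the upper edge of the upright front face of its rear housing; the face looks to the rattle, is 34 mm wide and 22 high, down to the release pad. Moves with the jaw; x is the opening direction, z up. At the start at x -7, y 0, z 78 mm of the clamp. The housing is 38 mm long. 52 mm to -x stands the jaw plate (48 wide, 14 thick, top 4 mm lower).
- pad (a point): Middle of the ribbed top of the release pad, a dark steel plate 46 mm long, 32 wide, in the 52 mm saddle between jaw plate and housing, open above and at the sides; 22 mm to -x of push_face and 19 mm below it. It rocks on a pin 4 mm beyond push_face (+x): at rest it rises 0.22 rad towards the jaw plate; pressed fully down it is level, 25 mm below push_face, against a firm stop.
- release (a joint): Rocker angle of the release pad, rad: 0 at rest, 0.22 pressed fully down (the pad's middle sinks about 6 mm; spring about 3 N at first and 8 N fully down, 30 mm from the pin). From about 0.11 on the pawl is clear of the teeth. It springs back when let go. A finger in the saddle can hold the pad down and push on the housing's face at once.
- rattle: The mended rattle, loose, about 85 g, lying on two bearers between the jaws: painted box body 42 mm (along the bar) x 80 x 26 high, with a turned handle 16 to 22 mm thick and 94 long pointing to the clamp's -y. Origin: centre of the box body's underside, 37 mm above the clamp's origin; z up.
- lamb: Bystander, loose: yellow clay lamb whistle, about 75 x 35 mm, 63 mm high, standing on the tin. Origin under its middle, z up.
- handbell: Bystander, loose: brass handbell standing on its mouth, 60 mm wide, 101 mm high with its wooden handle. Origin: centre of the mouth, z up.
- whistle: Bystander, loose: turned birch whistle standing upright, 31 mm wide, 90 mm high. Origin: centre of its foot, z up.
- coin_dish: Bystander, loose: copper dish with coins, 100 mm wide, 22 mm high. Origin: centre of its underside, z up.
Mind the look-alikes: they are no part of the job. There is more than one size of the rattle; the job needs the larger.

How it is judged:
By the outcome, as a careful person would: the job done as asked, in the order asked, and still so for the second after the job is handed in, with the robot touching nothing.
It also fails if it takes over 35 s, if anything falls off the work surface, if the arm or the gripper's body presses on something with over 40 N, if the wrist force passes 120 N, or if a joint passes its speed limit or range.

ROBOT

A 6-joint arm with a two-finger parallel gripper is mounted at the origin on the work surface. World frame = base frame: x ahead of the robot, y to its left, z up, the work surface at z = 0. Lengths are in m, angles in rad, forces in N, time in s.
With the tool pointing down it reaches from about 0.35 to 0.975 m from the base axis. Payload 4.9 kg.
Tool frame: the origin (TCP) lies on the centre line of the jaws, within the pads' length; the fingertips stand 14 mm ahead of it and the grasp point (between the pads) lies 5 mm behind it; x points along the fingers, z is the direction in which the jaws open and shut, and the axes are right-handed (so a half turn about x gives the same grasp; the last joint's range is limited). The gripper opens to 85 mm and grips with 20 to 120 N. Pads are 22 mm wide; open, the fingers measure 114 mm over their backs; the gripper's body (76 mm by 85 mm) begins 54 mm behind the grasp point. The pads swing forward as they close: fully open they stand 13 mm farther back than shut.
Start: joints at [1.142, 0.053, 1.613, -0, 1.476, -0.119], TCP at [0.191, 0.595, 0.245] pointing down, gripper open.
Joint ranges: [-3.01, 3.01], [-1.01, 2.22], [0.06, 2.58], [-1.02, 4.17], [0.09, 2.62], [-3.14, 3.14]. Speed limits (rad/s): [2.57, 2.57, 3.14, 3.14, 3.14, 3.14].

INTERFACE

Orientations are given as a rotation vector (axis times angle).
In Python, from station import ctrl gives the robot as it stands.
- The arm moves only by the tool move_arm, never from a script. Its argument "increments" is a list that holds one entry, the list of rows, each a list of 4 numbers: the shift along the tool's x, y, z in units of 25 cm (1.0 is 25 cm), then the turn about the tool's x in units of 90 degrees (1.0 is 90 degrees). A call has 1 to 20 rows; each row shifts and turns the commanded pose from where the row before left it, along the tool's axes as they then stand; what a row does not reach is not made up. A row lasts 1/12 s, in which the tool goes at most 41.7 mm and 7.16 degrees, less where a joint would pass 70% of its speed; a pose out of reach is approached as far as the arm can. A call with a number of a shift or a turn outside -1 to 1 is refused whole. A call with a gripper value outside its range is refused whole. "gripper" is the closure, from 0 (fully open) to 1 (shut), set as the call begins (left out, the last holds). The fingers move at their own pace and stop on an object; "squeeze" is the grip in N (left out, the last holds). Time passes only in rows, so rows that do not move let the fingers close. It gives the time, the measured TCP pose, the force and the opening at its end, in the units of the state.
- ctrl.get_obs(): the state, without advancing time (a new reading comes with each control period).
- ctrl.get_image(name): name is "scene" or "top"; returns a dict with "pixels" (480x640x3 uint8, red, green, blue), "depth" (480x640 float32, m along the optical axis (not along the pixel's ray), 0 where there is no reading), "K" (3x3 intrinsics, pixels), "extrinsics" (4x4, takes a point from camera to world coordinates). Camera axes: x right, y up, looking along -z (the intrinsics and any distortion apply to the point x, -y, -z); pixel columns grow to the right and rows downward; lengths in m; the calibration is good to about 2 mm. A picture is of the moment at which its call begins.
- ctrl.finish_job(): hands the job in, once; it reports no verdict.
Trained networks look in the newest picture that a camera, given by its name, has taken for a name from the list of things; names that differ only in an ending like _2 or _b are one class to them, and where a whole thing is asked for, a point or a joint stands for the part that bears it (a point fixed in the world has none). Each returns a list of dicts, best first, with "score" (0 to 1); they miss things now and then, are a little off and sometimes report something else, mostly with a low value. They report only what shows in the picture. A call takes as long as a camera call. They do not tell look-alikes from the thing itself.
- ctrl.trace(camera, target): "region" (480x640 bool, what is visible of it) and "pixel" ([row, column] in pixels, amid what is visible of it).
The state is a dict: "t": time; "q": joint angles; "dq": joint speeds; "effort": joint torques, N m; "tool_pos": TCP position; "tool_rot": TCP orientation; "contact_force": force on the tool from outside, world axes, zero at the start; "wrist_torque": the same for the moment, N m; "opening": finger opening in m.
Only numpy, scipy, OpenCV 4.12 (cv2) and the standard library are available. Lean on these libraries where they do the work, as an engineer would, in place of code of your own. Each camera call takes 0.05 s, during which the arm holds its last target. There are 200 camera calls.

## Working session

There is one attempt and no reset: what is moved stays moved. The work goes in short steps, Python scripts to look and compute and a tool call to move; the robot and the scene stay as the last step left them, time stands still between calls to the robot, and variables do not carry over. Pictures are saved under pics/ and viewed, about 8 in all and at most 12, crops included, and the job is handed in when it is done.

Besides the shell and the picture viewer there is one more tool, called after "Emit:" as a command line: name --argument value ..., lists and objects as JSON in quotes. move_arm: Moves the arm, as the interface text tells. Shifts and turns lie within -1 to 1; 1 stands for 25 cm of shift or 90 degrees of turn. Its arguments: {"type":"object","properties":{"increments":{"type":"array","items":{"type":"array","items":{"type":"array","items":{"type":"number","minimum":-1,"maximum":1}}}},"gripper":{"type":"number"},"squeeze":{"type":"number"}},"required":["increments"]}

```bash
mkdir -p pics; cat > h.py <<'E'
import numpy as np, cv2
from scipy.spatial.transform import Rotation as R
from station import ctrl
def grab(n):
    return ctrl.get_image(n)
def save(im,f,box=None,s=1):
    p=im["pixels"][:,:,::-1]
    if box: r0,r1,c0,c1=box; p=p[r0:r1,c0:c1]
    if s!=1: p=cv2.resize(p,None,fx=s,fy=s,interpolation=cv2.INTER_CUBIC)
    cv2.imwrite("pics/"+f,p)
def cloud(im):
    K=im["K"];d=im["depth"];v,u=np.mgrid[0:480,0:640]
    x=(u-K[0,2])/K[0,0]*d;y=(v-K[1,2])/K[1,1]*d
    P=np.stack([x,-y,-d,np.ones_like(d)],-1)@im["extrinsics"].T
    P=P[...,:3]; P[d==0]=np.nan
    return P
E
python3 - <<'E'
from h import *
for n in("scene","top"):
    im=grab(n);save(im,n+"0.png");P=cloud(im)
    np.savez(n+"0.npz",P=P,px=im["pixels"],K=im["K"],E=im["extrinsics"])
    print(n,im["extrinsics"].round(3).tolist())
    for t in("clamp","jaw","push_face","pad","rattle","lamb","handbell","whistle","coin_dish"):
        for r in ctrl.trace(n,t)[:3]:
            q=P[r["region"]]; print(t,round(r["score"],2),np.round(r["pixel"]),r["region"].sum(),np.nanmedian(q,0).round(3),np.nanmax(q[:,2]).round(3))
o=ctrl.get_obs();print(o)
E
```

```text
scene [[-0.023, -0.663, 0.748, 1.412], [1.0, -0.027, 0.007, -0.087], [0.015, 0.748, 0.663, 0.879], [0.0, 0.0, 0.0, 1.0]]
clamp 0.67 [256. 398.] 9967 [0.626 0.031 0.136] 0.208
jaw 0.8 [239. 392.] 1958 [0.618 0.018 0.176] 0.2
push_face 0.57 [238. 389.] 1862 [0.619 0.018 0.177] 0.2
push_face 0.35 [250. 346.] 1238 [ 0.654 -0.054  0.181] 0.186
pad 0.73 [235. 376.] 334 [0.612 0.002 0.178] 0.186
rattle 0.73 [252. 344.] 1371 [ 0.653 -0.054  0.18 ] 0.195
rattle 0.73 [271. 155.] 581 [ 0.542 -0.439  0.014] 0.022
lamb 0.82 [300. 476.] 998 [0.734 0.155 0.159] 0.183
handbell 0.69 [198. 423.] 860 [0.466 0.095 0.147] 0.221
whistle 0.94 [291. 398.] 667 [0.736 0.034 0.17 ] 0.211
whistle 0.49 [239. 391.] 1816 [0.618 0.018 0.177] 0.2
coin_dish 0.7 [207. 351.] 1320 [ 0.465 -0.043  0.127] 0.195
top [[-0.014, 0.999, -0.03, 0.515], [-0.999, -0.015, -0.034, -0.129], [-0.034, 0.03, 0.999, 1.053], [0.0, 0.0, 0.0, 1.0]]
clamp 0.62 [214. 237.] 11581 [0.596 0.041 0.136] 0.202
jaw 0.75 [205. 251.] 1145 [0.603 0.013 0.189] 0.202
push_face 0.71 [206. 251.] 1224 [0.603 0.016 0.187] 0.202
pad 0.74 [203. 256.] 400 [0.6
[... 294 characters left out ...]
0.213
coin_dish 0.71 [275. 283.] 2120 [ 0.478 -0.04   0.127] 0.145
{'t': 1.0, 'q': array([ 1.14200874e+00,  5.26775131e-02,  1.61289192e+00,  1.27384754e-05,
        1.47600120e+00, -1.19045436e-01]), 'dq': array([0.00048503, 0.00074051, 0.00187014, 0.00089894, 0.00100156,
       0.00067853]), 'effort': array([-3.65528877e-04, -3.93691957e+01, -3.70470572e+01, -1.68899510e-04,
        5.06605120e-04,  2.11421792e-06]), 'tool_pos': array([0.19052514, 0.59523602, 0.24532236]), 'tool_rot': array([-0.9780435 ,  1.33994392,  0.97807973]), 'contact_force': array([ 0.15661657, -0.66606902, -0.17163496]), 'wrist_torque': array([ 0.00382062, -0.03569845, -0.03530691]), 'opening': 0.08550579774357245}
```

```bash
python3 - <<'E'
from h import *
d=np.load("top0.npz");p=d["px"][:,:,::-1]
a=cv2.resize(p[110:320,130:340],None,fx=2.8,fy=2.8,interpolation=cv2.INTER_CUBIC)
cv2.imwrite("pics/topc.png",a)
E
```

```text
(no output)
```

View pics/scene0.png

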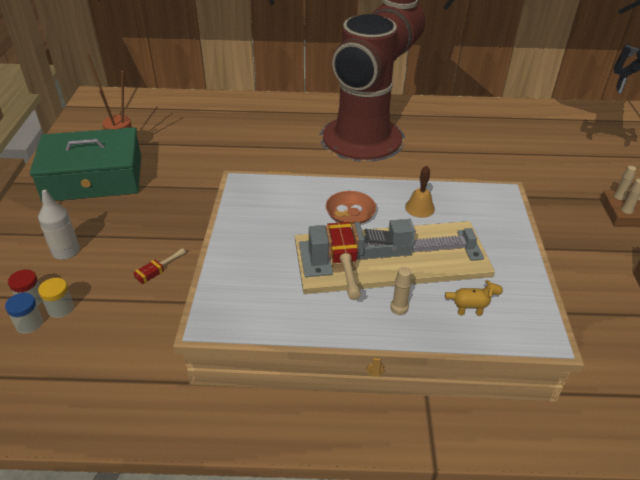

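View pics/topc.png

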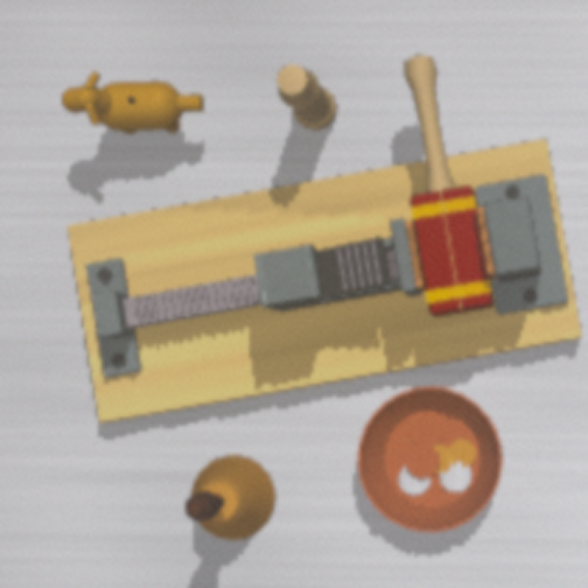

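```bash
python3 - <<'E'
from h import *
o=ctrl.get_obs();print(R.from_rotvec(o["tool_rot"]).as_matrix().round(3).tolist())
for n in("top","scene"):
    d=np.load(n+"0.npz");P=d["P"]
    px=d["px"].astype(int);grey=(px.max(2)-px.min(2)<40)
    X=P.reshape(-1,3);g=grey.reshape(-1)
    def blob(z0,z1,c,r):
        m=g&(X[:,2]>z0)&(X[:,2]<z1)&(np.hypot(X[:,0]-c[0],X[:,1]-c[1])<r);q=X[m]
        (cx,cy),(w,h),a=cv2.minAreaRect((q[:,:2]*1000).astype(np.float32))
        return m.sum(),q.mean(0).round(4),(round(cx,1),round(cy,1),round(w,1),round(h,1),round(a,1))
    print(n,"housing",blob(.191,.206,(.595,.035),.035))
    print("fixed",blob(.187,.203,(.63,-.11),.05))
    print("stop",blob(.160,.173,(.58,.165),.04))
    print("bar",blob(.149,.162,(.585,.1),.06))
    # board plane z and outline
    m=(~g)&(X[:,2]>.128)&(X[:,2]<.142)&(abs(X[:,0]-.6)<.14)&(abs(X[:,1]-.03)<.2)
    q=X[m&((px[...,0]>170)&(px[...,2]<190)).reshape(-1)]
    print("board",cv2.minAreaRect((q[:,:2]*1000).astype(np.float32)),np.median(q[:,2]))
E
```

```text
[[-0.0, -0.952, 0.305], [0.0, 0.305, 0.952], [-1.0, 0.0, 0.0]]
top housing (np.int64(402), array([0.5997, 0.0438, 0.1975]), (600.0, 44.0, 33.6, 38.4, 8.4))
fixed (np.int64(434), array([ 0.6236, -0.1014,  0.1932]), (624.1, -101.2, 47.8, 29.8, 9.5))
stop (np.int64(148), array([0.5796, 0.171 , 0.1665]), (579.8, 171.9, 30.1, 16.7, 8.8))
bar (np.int64(482), array([0.5882, 0.1144, 0.1535]), (589.4, 102.5, 24.9, 115.3, 5.3))
board ((561.57421875, 25.996322631835938), (222.30848693847656, 340.1333312988281), 9.158157348632812) 0.1347581488040236
scene housing (np.int64(341), array([0.6051, 0.0418, 0.1965]), (602.3, 42.6, 38.6, 39.7, 8.2))
fixed (np.int64(358), array([ 0.6297, -0.1026,  0.1928]), (625.6, -103.1, 52.1, 30.6, 8.9))
stop (np.int64(133), array([0.5843, 0.169 , 0.1649]), (580.4, 168.8, 33.9, 18.3, 12.0))
bar (np.int64(486), array([0.5947, 0.1078, 0.1528]), (593.7, 103.3, 29.2, 115.5, 13.7))
board ((604.1932983398438, 30.55072021484375), (144.60684204101562, 339.6701354980469), 8.84502124786377) 0.1342329740803308
```

Emit:
move_arm --increments '[[[-0.02,0,0,-0.075],[-0.02,0,0,-0.075],[-0.02,0,0,-0.075],[-0.02,0,0,-0.075],[0,-0.053,-0.109,0],[0,-0.053,-0.109,0],[0,-0.053,-0.109,0],[0,-0.053,-0.109,0],[0,-0.053,-0.109,0],[0,-0.053,-0.109,0],[0,-0.053,-0.109,0],[0,-0.053,-0.109,0],[0,-0.053,-0.109,0],[0,-0.053,-0.109,0],[0,-0.053,-0.109,0],[0,-0.053,-0.109,0],[0,-0.053,-0.109,0],[0,-0.053,-0.109,0]]]' --gripper 1 --squeeze 30

```text
t: 2.5
tool_pos: [0.4356, 0.2472, 0.2655]
tool_rot: [-1.327, 1.128, 1.327]
contact_force: [0.2, -0.1, 0.1]
opening: -0.0001
```

Emit:
move_arm --increments '[[[0,-0.0525,-0.108,0],[0,-0.0525,-0.108,0],[0,-0.0525,-0.108,0],[0,-0.0525,-0.108,0],[0,-0.0525,-0.108,0],[0,-0.0525,-0.108,0],[0,-0.0525,-0.108,0],[0,-0.0525,-0.108,0],[0,-0.0525,-0.108,0],[0,-0.0525,-0.108,0],[0,0,0,0],[0,0,0,0]]]'

```text
t: 3.5
tool_pos: [0.6083, 0.0019, 0.2649]
tool_rot: [-1.325, 1.13, 1.326]
contact_force: [0.2, 0.2, 0.4]
opening: -0.0002
```

```bash
python3 - <<'E'
from h import *
o=ctrl.get_obs();M=R.from_rotvec(o["tool_rot"]).as_matrix();print(o["t"],o["tool_pos"].round(4),M.round(3).tolist())
u=np.array([-.158,.987,0]);pf=np.array([.604,.0247,.198])
e=pf-.024*u-o["tool_pos"];print("tool-frame offset m",(M.T@e).round(4),"units",(M.T@e/.25).round(4))
im=grab("scene");save(im,"s1.png",(160,300,280,480),4)
E
```

```text
3.5 [0.6083 0.0019 0.2649] [[-0.001, -0.987, -0.158], [0.0, -0.159, 0.987], [-1.0, 0.001, 0.0]]
tool-frame offset m [ 0.0669  0.0006 -0.0009] units [ 0.2678  0.0023 -0.0035]
```

View pics/s1.png

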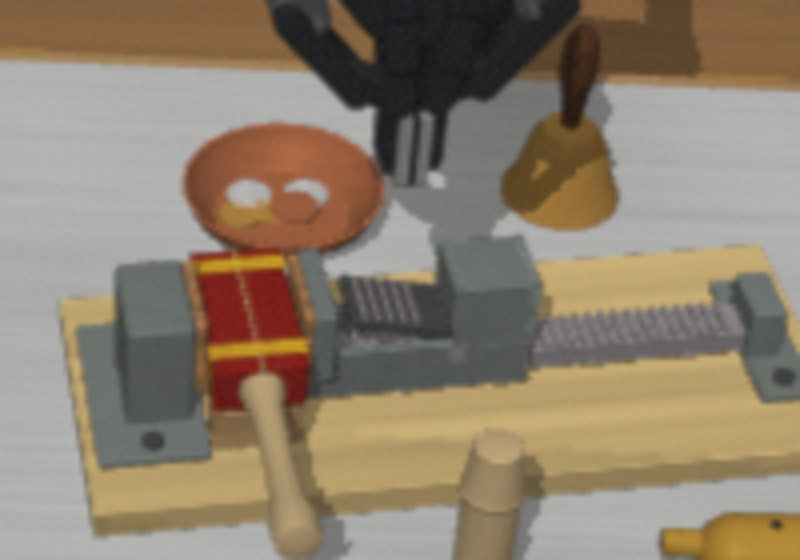

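Emit:
move_arm --increments '[[[0.06,0,0,0],[0.06,0,0,0],[0.06,0,0,0],[0.06,0,0,0],[0,0,0,0],[0,0,0,0]]]'

```text
t: 4.05
tool_pos: [0.6065, 0.0042, 0.2035]
tool_rot: [-1.326, 1.13, 1.331]
contact_force: [-0.0, -0.4, 0.1]
opening: -0.0001
```

```bash
python3 - <<'E'
from h import *
im=grab("scene");save(im,"s2.png",(190,280,320,440),5);print(ctrl.get_obs()["contact_force"])
E
```

```text
[-0.55538485  0.03425661  0.05713633]
```

View pics/s2.png

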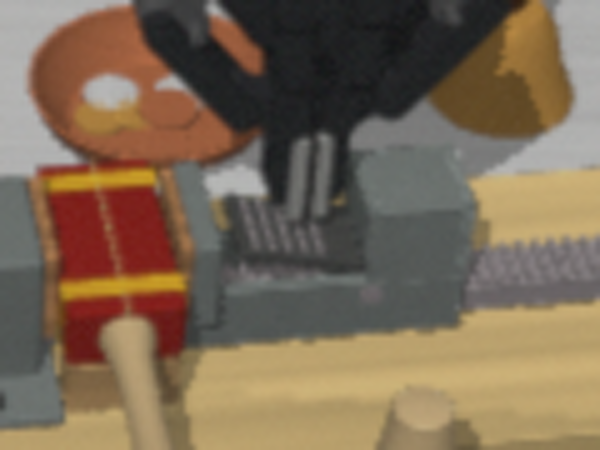

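Emit:
move_arm --increments '[[[0.012,0,0,0],[0.012,0,0,0],[0.012,0,0,0],[0.012,0,0,0],[0,0,0,0],[0,0,0,0]]]'

```text
t: 4.6
tool_pos: [0.6082, 0.0031, 0.1939]
tool_rot: [-1.327, 1.128, 1.326]
contact_force: [0.4, 0.2, 1.7]
opening: 0.0001
```

Emit:
move_arm --increments '[[[0.01,0,0,0],[0.01,0,0,0],[0,0,0,0],[0,0,0,0]]]'

```text
t: 4.93
tool_pos: [0.6085, 0.0024, 0.1895]
tool_rot: [-1.329, 1.128, 1.325]
contact_force: [0.2, -2.1, 5.4]
opening: -0.0002
```

Emit:
move_arm --increments '[[[0.008,0,0,0],[0.008,0,0,0],[0,0,0,0],[0,0,0,0]]]'

```text
t: 5.27
tool_pos: [0.6087, 0.0021, 0.1869]
tool_rot: [-1.33, 1.129, 1.324]
contact_force: [-3.3, -2.5, 10.7]
opening: 0.0001
```

Emit:
move_arm --increments '[[[0.008,0,0,0],[0,0,0.016,0],[0,0,0.016,0],[0,0,0.016,0],[0,0,0.016,0],[0,0,0.016,0],[0,0,0.016,0],[0,0,0.016,0]]]'

```text
t: 5.93
tool_pos: [0.6044, 0.0296, 0.1868]
tool_rot: [-1.331, 1.129, 1.323]
contact_force: [-6.6, -4.2, 16.4]
opening: 0.0003
```

```bash
python3 - <<'E'
from h import *
o=ctrl.get_obs();print(o["tool_pos"],o["contact_force"])
im=grab("scene");save(im,"s3.png",(180,290,310,500),4)
E
```

```text
[0.60435107 0.02956138 0.18679628] [-6.60063544 -4.16432807 16.38596044]
```

View pics/s3.png

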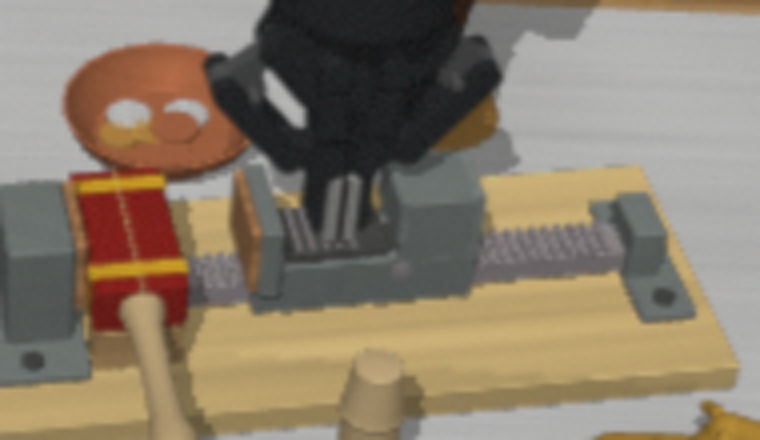

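Emit:
move_arm --increments '[[[0,0,0.02,0],[0,0,0.02,0],[0,0,0.02,0],[0,0,0.02,0],[0,0,0.02,0],[0,0,0.02,0],[0,0,0.02,0],[0,0,0.02,0],[0,0,0.02,0],[0,0,0.02,0],[0,0,0.02,0],[0,0,0.02,0],[0,0,0.02,0],[0,0,0,0]]]'

```text
t: 7.15
tool_pos: [0.5937, 0.095, 0.1868]
tool_rot: [-1.329, 1.127, 1.325]
contact_force: [-7.3, -2.0, 17.3]
opening: 0.0
```

Emit:
move_arm --increments '[[[0,0,0.012,0],[0,0,0.012,0],[0,0,0.012,0],[0,0,0.012,0],[0,0,0,0],[0,0,0,0]]]'

```text
t: 7.65
tool_pos: [0.5934, 0.1048, 0.1869]
tool_rot: [-1.333, 1.128, 1.32]
contact_force: [-1.4, -7.5, 14.4]
opening: 0.0
```

```bash
python3 - <<'E'
from h import *
im=grab("scene");save(im,"s4.png",(180,290,330,520),4)
E
```

```text
(no output)
```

View pics/s4.png

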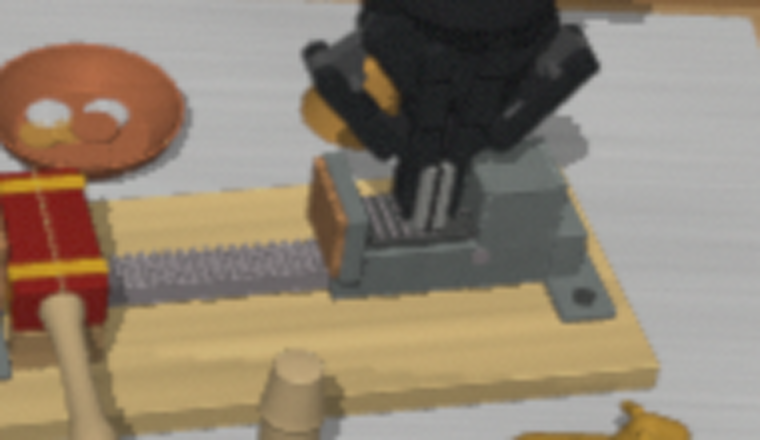

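Emit:
move_arm --increments '[[[0,0,0.012,0],[0,0,0.012,0],[0,0,0.012,0],[0,0,0,0],[0,0,0,0]]]'

```text
t: 8.12
tool_pos: [0.593, 0.1122, 0.1873]
tool_rot: [-1.337, 1.128, 1.316]
contact_force: [-0.1, -11.7, 14.2]
opening: -0.0001
```

Emit:
move_arm --increments '[[[0,0,0.012,0],[0,0,0.008,0],[0,0,0,0],[0,0,0,0]]]'

```text
t: 8.45
tool_pos: [0.5929, 0.1125, 0.1874]
tool_rot: [-1.343, 1.136, 1.31]
contact_force: [3.1, -26.2, 13.6]
opening: -0.0001
```

```bash
python3 - <<'E'
from h import *
o=ctrl.get_obs();print(o["contact_force"])
im=grab("scene");X=cloud(im).reshape(-1,3)
px=im["pixels"].astype(int);g=(px.max(2)-px.min(2)<40).reshape(-1)
m=g&(X[:,2]>.192)&(X[:,2]<.204)&(abs(X[:,0]-.585)<.03)&(X[:,1]>.12)&(X[:,1]<.18)
r=cv2.minAreaRect((X[m,:2]*1000).astype(np.float32));print(r)
E
```

```text
[  3.07964068 -26.20506322  13.58216545]
((589.1547241210938, 141.52508544921875), (32.5545539855957, 47.423194885253906), 11.002010345458984)
```

Emit:
move_arm --increments '[[[-0.02,0,0,0],[-0.02,0,0,0],[-0.02,0,0,0],[0,0,0,0],[0,0,-0.016,0],[0,0,-0.02,0],[-0.02,0,0,0],[-0.04,0,0,0],[-0.08,0,0,0],[-0.08,0,0,0],[-0.08,0,0,0],[-0.08,0,0,0],[-0.08,0,0,0],[0,0,0,0],[0,0,0,0]]]'

```text
t: 9.75
tool_pos: [0.5909, 0.1125, 0.3152]
tool_rot: [-1.33, 1.124, 1.324]
contact_force: [0.6, 0.8, 0.1]
opening: -0.0
```

```bash
python3 - <<'E'
from h import *
for n in("scene","top"):
    im=grab(n);P=cloud(im);save(im,n+"5.png",(170,310,290,500) if n=="scene" else (110,320,130,340),3.5 if n=="scene" else 2.8)
    X=P.reshape(-1,3);px=im["pixels"].astype(int);g=(px.max(2)-px.min(2)<40).reshape(-1)
    m=g&(X[:,2]>.192)&(X[:,2]<.204)&(abs(X[:,0]-.585)<.03)&(X[:,1]>.11)&(X[:,1]<.18)
    if m.sum()>3: print(n,m.sum(),cv2.minAreaRect((X[m,:2]*1000).astype(np.float32)))
    for t in("rattle","lamb","handbell","whistle","coin_dish"):
        for r in ctrl.trace(n,t)[:1]: print(t,np.nanmedian(P[r["region"]],0).round(3))
E
```

```text
scene 325 ((586.9072875976562, 142.25831604003906), (39.176822662353516, 40.461029052734375), 7.528969764709473)
rattle [ 0.654 -0.054  0.18 ]
lamb [0.733 0.156 0.158]
handbell [0.466 0.094 0.147]
whistle [0.736 0.034 0.167]
coin_dish [ 0.467 -0.043  0.127]
top 272 ((579.6478881835938, 143.7530517578125), (25.03767967224121, 38.44953155517578), 9.16580867767334)
rattle [ 0.633 -0.054  0.182]
lamb [0.721 0.156 0.163]
handbell [0.456 0.09  0.152]
whistle [0.719 0.033 0.187]
coin_dish [ 0.478 -0.04   0.126]
```

View pics/scene5.png

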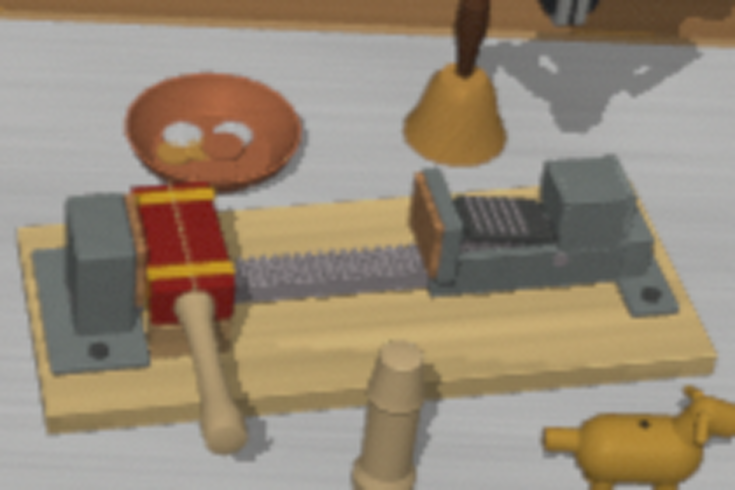

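```bash
python3 -c "
from h import *
print(ctrl.get_obs()['contact_force'].round(1)); print(ctrl.finish_job())"
```

```text
[0.4 0.5 0.2]
the job is handed in; nothing more can be done
None
```

The clamp is open: I pressed the release pad down with the shut fingertips and pushed the jaw back to the end stop. I then lifted straight off so the pawl could catch, and handed the job in at about 9.9 s.

- **At the stop:** the tool stopped dead there with about 26 N of push. The last scene picture shows the jaw against the stop, with the pad sprung back up.
- **Jaw travel:** the scene camera measured about 101 mm, against a nominal 102 mm. That is within measuring error and well under one 6 mm tooth. The top view was partly blocked by the gripper but agrees to a few millimetres.
- **Other things:** the rattle and the bystanders were where they had been, to within 1–3 mm of measuring noise. The arm was clear, with no contact force.

No check failed.

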